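Refit the slicer blade over its locating pin and latch it

ROBOT

A 7-joint arm with a two-finger parallel gripper is mounted at the origin on a cart in front of the work surface, level with it; the furniture and walls round the work are solid. World frame = base frame: x ahead of the robot, y to its left, z up, the work surface at z = 0. Lengths are in mm, angles in degrees, forces in N, time in s.
With the tool pointing down it reaches from about 425 to 950 mm from the base axis. Payload 16.7 kg.
Tool frame: the origin (TCP) lies between the finger pads; the fingertips stand 25 mm ahead of it and the grasp point (between the pads) lies 6 mm ahead of it; z points along the fingers, y is the line along which they close (so a half turn about z gives the same grasp; the last joint's range is limited). The gripper opens to 94 mm and grips with 3 to 60 N. Pads are 16 mm wide; open, the fingers measure 119 mm over their backs; the gripper's body (75 mm by 177 mm) begins 78 mm behind the grasp point.
Start: joints at [-77.034, 24.414, 4.234, 92.017, -1.954, 63.644, -3.845], TCP at [247.739, 627.855, 230.467] pointing down, gripper open.
Joint ranges: [-163.25, 163.25], [-28.42, 122.38], [-70.27, 78.77], [12.13, 141.07], [-58.53, 238.53], [9.26, 117.41], [-156.51, 156.51]. Speed limits (degrees/s): [108.29, 108.29, 136.94, 136.94, 172.46, 172.46, 172.46].

INTERFACE

Orientations are given as a 3x3 rotation matrix whose columns are the frame's x, y, z axes.
In Python, from plant import env gives the robot as it stands.
- The arm moves only by the tool drive_tool, never from a script. Its argument "steps" is a list of rows, each an object with "translation": the shift along the tool's x, y, z in normalised numbers (1 is 600 mm), a list of three; "turn": the turn about the tool's z in fractions of the full range, 1 being 180 degrees; "grip": the finger opening in mm, from 0 to 94. A call has 1 to 20 rows; each row is the pose to reach, as a shift and turn from the pose commanded when the call began, along the tool's axes at that moment; what a row does not reach only later rows make up. A row lasts 1/10 s, in which the tool goes at most 50 mm and 8.59 degrees, less where a joint would pass 70% of its speed; a pose out of reach is approached as far as the arm can. No shift or turn number may pass 1 either way. A call with a gripper value outside its range is refused whole. The fingers move at their own pace and stop on an object; the grip force is fixed at half the most. Time passes only in rows, so rows that repeat a pose let the fingers close. It gives the time, the measured TCP pose, the force, the opening and the grip force at its end, in the units of the state.
- env.get_obs(): the state, without advancing time (a new reading comes with each control period).
- env.camera(name): name is "scene" or "top" or "wrist"; returns a dict with "frame" (400x640x3 uint8, blue, green, red), "range_z" (400x640 float32, mm along the optical axis (not along the pixel's ray), 0 where there is no reading), "fov_y" (degrees; the focal length in pixels is half the picture's height over the tangent of half this angle, whatever the lens; pixels are square), "cx", "cy" (the principal point, pixels), "k1" (the pictures are not rectified: a ray, as slopes to the right and down, at radius r is drawn at 1 + k1 r^2 times it, then the intrinsics apply), "extrinsics" (4x4, takes a point from world to camera coordinates); the wrist camera has in their place "tool_from_camera" (4x4, takes a point from camera to tool coordinates, whose origin is the TCP and whose axes are the flange's). Camera axes: x right, y up, looking along -z (the intrinsics and any distortion apply to the point x, -y, -z); pixel columns grow to the right and rows downward; lengths in mm; the calibration is good to about 2 mm. A picture is of the moment at which its call begins: read the wrist's pose just before it.
- env.hand_in(): hands the job in; it is judged then, once.
The state is a dict: "time_s": time; "q": joint angles; "joint_velocities": joint speeds; "joint_torque": joint torques, N m; "eef_pos": TCP position; "eef_rot": TCP orientation; "wrist_force": force on the tool from outside, world axes, zero at the start; "moment": the same for the moment, N m; "opening": finger opening in mm; "gripper_force": force on a finger pad.
Only numpy, scipy, OpenCV 4.12 (cv2) and the standard library are available. Lean on these libraries where they do the work, as an engineer would, in place of code of your own. Each camera call takes 0.05 s, during which the arm holds its last target. There are 200 camera calls.

TASK

Take the slicer blade off the wooden board, lay it flat in the slicer's blade bed and slide it back with its notch over the single locating pin until its back edge is flush against the fence (the stop bar), feeling for the pin with light pushes and never forcing the blade. Then swing the latch fully shut behind the blade's fin to lock it in, let go and leave everything else where it stands.

Things in the scene. Friction and masses are not known exactly. Their poses are not given: they have to be found in the camera images.
- slicer: blade bed of a vegetable slicer, fixed: white base 126 x 170 mm, steel deck, handle loop behind. Origin: underside, on the middle line; x points from the open front to the stop bar (fence), y left along it, z up. Flat deck 18 mm above the origin, x = -59 to 59, y = -79 to 79 mm
- stop_bar: the fence: aluminium bar 150 mm long (y), 12 mm thick, 10.5 mm high on the deck. Origin: middle of its front face at deck height; axes as the slicer's; at rest at slicer frame 40, 0, 18 mm. It and the pin on it give way to slicer +x against damped springs, 3 N per mm, 7 mm at most, and come back. Blade and stop bar (or its pin) must not press on each other with more than 12 N
- pin_slot (a point): middle of the dark slot of the one locating pin, at deck height (slicer frame 30, 0, 18 mm). The steel pin is 8 mm across, 8 mm high, its axis 10 mm before the fence. Along y it is set anew each time anywhere from -14 to +14 mm from this point and holds still there: not measured, to be felt or seen. A blade pushed back beside the pin stops with its back edge 14 mm short of the fence
- blade: loose flat steel blade, 50 (x) x 70 (y) x 5 mm, 0.08 to 0.17 kg, lying flat on a wooden board 130 x 160 x 14 mm. Origin: centre of its underside; x points to the notched back edge (x = 25 mm), z up. Notch at the middle of the back edge, 10 mm wide (y), 16 mm deep (x). Ground front edge at x = -25 mm
- blade_fin (a point): top centre of the blade's black upright grip fin (blade frame -5, 0, 32.5 mm); axes as the blade's. The fin is 10 mm thick in x, 30 mm long in y, 27.5 mm high above the plate; pinch it from above across its thickness
- blade_back (a point): middle of the blade's back edge at its underside (blade frame 25, 0, 0 mm), at the notch mouth; axes as the blade's
- latch (a joint): angle of the latch, rad: 0 = fully shut against its stop; starts open at 1.2 to 1.6, shuts clockwise seen from above; stays where left (friction 0.06 N m, about 1.2 N at the post). Upright axis at slicer frame x = -3, y = -64 mm. Open, the arm points to slicer -x (at 1.57); shut, to +y, over the blade and 2 mm clear behind the fin of a blade that is home; it cannot shut on a blade further out
- latch_post (a point): top of the latch's black upright thumb post, 10 mm across, 50 mm from the latch axis, reaching 36 mm above the deck (54 mm above the worktop); push it with closed fingers. The aluminium arm under it is 12 mm wide, 78 mm long from the axis, 7 to 13 mm above the deck
- shot_glass: small clear shot glass, 49 mm across, 58 mm tall, standing at the back of the work area; origin: centre of its underside. Bystander
- filter_basket: round steel coffee filter basket, 67 mm across, 25 mm tall, at the back of the work area; origin: centre of its underside. Bystander
- hex_key: black hex key, 31 x 92 x 6 mm, lying at the front left; origin: centre of its underside. Bystander
- spoon: steel teaspoon 128 mm long, at the front right; origin: centre of its underside. Bystander
- pitcher: small steel milk pitcher, 75 x 96 x 96 mm, at the back left; origin: centre of its underside. Bystander
Not all that is in view belongs to the job. What is shaped like the blade but orange or purple is not meant.

How it is judged (in metres and radians):
On the way, in this order (a step that is already met when the one before it is completed fails the run):
1. the blade lies home in the bed, notch over the pin and back edge flush against the fence, while the latch is still open (x of blade_back in the frame of stop_bar above -0.0025 m and y of blade_back in the frame of stop_bar between -0.018 and 0.018 m and z of blade_back in the frame of stop_bar between -0.0025 and 0.0025 m and angle between the x axis of blade and the x axis of slicer, either way round below 0.05 rad and angle between blade's own z axis and vertical below 0.05 rad and value of joint latch above 0.6 rad), for 0.2 s.
2. the latch is shut behind the fin (x of blade_back in the frame of stop_bar above -0.0025 m and y of blade_back in the frame of stop_bar between -0.018 and 0.018 m and z of blade_back in the frame of stop_bar between -0.0025 and 0.0025 m and angle between the x axis of blade and the x axis of slicer, either way round below 0.05 rad and angle between blade's own z axis and vertical below 0.05 rad and value of joint latch below 0.06 rad), for 0.2 s.
At the end, for the whole second after the job is handed in: The blade rests flat on the deck (height within 2.5 mm, tilt under 0.05 rad), the middle of its back edge within 2.5 mm of the fence and 18 mm of its middle, square to it within 0.05 rad (so the notch is over the pin); latch under 0.06 rad (all of step 2 and linear speed of blade below 0.01 m/s); the robot touches nothing.
It fails at once if the blade presses on the stop bar or pin with more than 12 N (contact force between blade and stop_bar above 12 N).
It fails at once if a bystander is moved more than 30 mm (distance of any of shot_glass, filter_basket, hex_key, spoon, pitcher from where it was at the start of the episode above 0.03 m).
It also fails if it takes over 72 s, if anything falls off the work surface, if the arm or the gripper's body presses on something with over 40 N, if the wrist force passes 120 N, or if a joint passes its speed limit or range.

## Working session

There is one attempt and no reset: what is moved stays moved. The work goes in short steps, Python scripts to look and compute and a tool call to move; the robot and the scene stay as the last step left them, time stands still between calls to the robot, and variables do not carry over. Pictures are saved under pics/ and viewed, at most 10 in all, crops included, and the job is handed in when it is done.

Besides the shell and the picture viewer there is one more tool, called after "Call:" as a command line: name --argument value ..., lists and objects as JSON in quotes. drive_tool: Moves the arm, as the interface text tells. Its arguments: {"type":"object","properties":{"steps":{"type":"array"}},"required":["steps"]}

```bash
ls; mkdir -p pics; cat > h.py <<'E'
import numpy as np, cv2
from plant import env
def f_of(c): return 200/np.tan(np.radians(c["fov_y"])/2)
def shot(name):
    o=env.get_obs(); c=env.camera(name)
    if name=="wrist":
        T=np.eye(4); T[:3,:3]=np.array(o["eef_rot"]); T[:3,3]=o["eef_pos"]
        c["M"]=T@np.array(c["tool_from_camera"])
    else: c["M"]=np.linalg.inv(np.array(c["extrinsics"]))
    return c
def rays(c,px):
    px=np.atleast_2d(np.array(px,float)); f=f_of(c)
    d=(px-[c["cx"],c["cy"]])/f
    s=d.copy()
    for _ in range(20): s=d/(1+c["k1"]*(s**2).sum(1,keepdims=True))
    v=np.c_[s[:,0],-s[:,1],-np.ones(len(s))]
    return c["M"][:3,3], v@c["M"][:3,:3].T
def onz(c,px,z):
    o,v=rays(c,px); t=(z-o[2])/v[:,2]; return o+v*t[:,None]
E
python3 - <<'E'
from h import *
print({k:v for k,v in env.get_obs().items()})
for n in("scene","top"):
    c=shot(n); cv2.imwrite(f"pics/{n}0.png",c["frame"]); print(n,c["fov_y"],c["cx"],c["cy"],c["k1"],c["M"].round(3).tolist())
E
```

```text
pics
{'time_s': 0.0, 'q': array([-77.03450692,  24.44940116,   4.23157477,  92.05159043,
        -1.95235716,  63.64498121,  -3.84246776]), 'joint_velocities': array([ 0.00124901,  0.06399495, -0.0481353 , -0.00442938,  0.00498648,
        0.08439249, -0.02213673]), 'joint_torque': array([ 9.49153509e-04, -9.35823441e+01,  3.66702408e+00, -4.54196692e+01,
       -4.88340890e-02,  2.00567330e-02,  1.11757945e-04]), 'eef_pos': array([247.61626694, 627.50052105, 229.78365878]), 'eef_rot': array([[-9.30222260e-01,  3.66996480e-01, -3.60798624e-04],
       [ 3.66996638e-01,  9.30221445e-01, -1.23701836e-03],
       [-1.18358768e-04, -1.28311390e-03, -9.99999170e-01]]), 'wrist_force': array([-0.07117959,  0.24119943,  0.40296756]), 'moment': array([0.01071331, 0.01067857, 0.02852434]), 'gripper_force': 0.0, 'opening': 93.86876041980221}
scene 47.63662797124014 310.2352807040401 200.30493158007027 -0.12193459566723557 [[0.654, 0.458, -0.602, -415.258], [-0.756, 0.374, -0.537, -857.924], [-0.021, 0.807, 0.591, 1026.196], [0.0, 0.0, 0.0, 1.0]]
top 52.562310284354275 320.2705467404988 202.8253589641243 -0.014082729396343191 [[-0.017, 0.983, -0.182, 354.906], [-1.0, -0.017, 0.002, -2.226], [-0.001, 0.182, 0.983, 1134.369], [0.0, 0.0, 0.0, 1.0]]
```

View pics/top0.png

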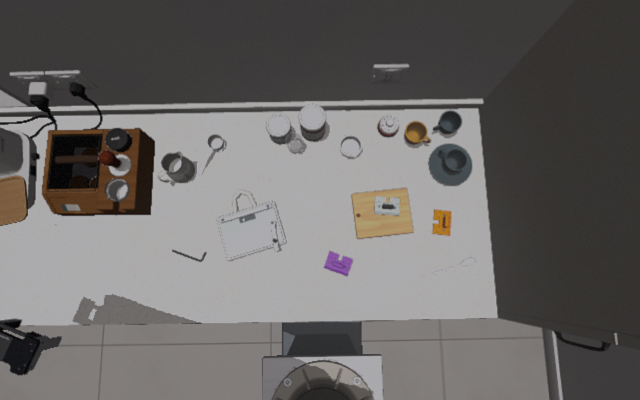

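View pics/scene0.png

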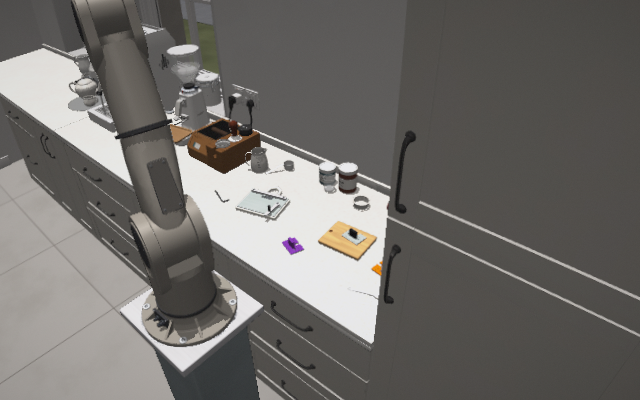

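The top view shows three blade-shaped things: a steel one on the wooden board at (387,206), an orange one at (442,222) and a purple one at (339,263). By the description the steel one on the board is the blade. The slicer is at (252,230), its handle loop at the back (245,200) and its latch on the right at (276,237). I'll check this in one close crop.

```bash
python3 - <<'E'
from h import *
im=cv2.imread("pics/top0.png")
a=cv2.resize(im[185:265,210:290],(400,400),interpolation=cv2.INTER_CUBIC)
b=cv2.resize(im[180:245,345:410],(400,400),interpolation=cv2.INTER_CUBIC)
cv2.imwrite("pics/crop0.png",np.hstack([a,b]))
c=shot("top")
for n,p,z in(("fin",(388,207),46),("slicer",(252,231),18),("latchpost",(276,240),54),("fence",(248,214),28),("board",(382,213),14)): print(n,onz(c,p,z).round(1))
E
```

```text
fin [[ 541.1 -188.8   46. ]]
slicer [[484.9 186.   18. ]]
latchpost [[455.5 115.5  54. ]]
fence [[531.1 196.   28. ]]
board [[ 529.8 -176.7   14. ]]
```

View pics/crop0.png

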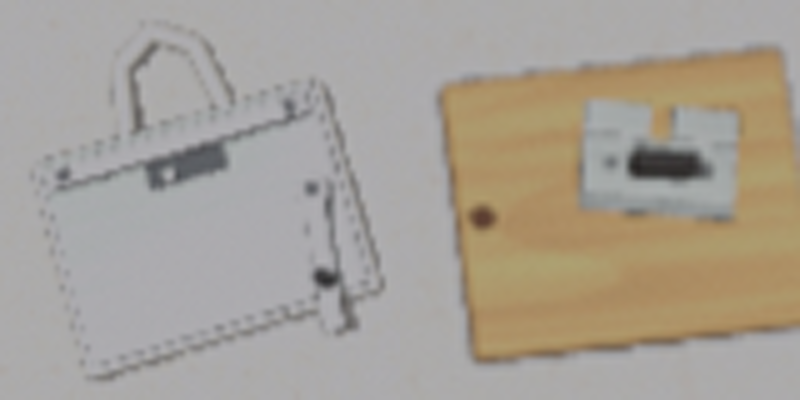

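The left crop shows the slicer. Its fence runs (60,182)-(290,103), the dark slot is at (187,167), and the pin is the bright dot near the slot's left end at (168,175). The latch axis is at (312,187) and the post at (325,277). The right crop shows the steel blade with its notch up at (660,118) and its black fin at (668,163), so this is the right one. Next I'll move the wrist camera over the slicer.

```bash
python3 - <<'E'
from h import *
c=shot("wrist"); print(c["fov_y"],c["cx"],c["cy"],c["k1"],np.array(c["tool_from_camera"]).round(3).tolist())
R=np.array(env.get_obs()["eef_rot"]);p=env.get_obs()["eef_pos"]
for t in([430,165,260],[500,-190,200]): print(R.T@(np.array(t)-p))
E
```

```text
71.08963859452247 317.27611335897865 199.87337066020308 -0.04954445501913932 [[-0.001, 0.965, 0.262, 75.888], [1.0, 0.001, -0.0, -0.174], [-0.0, 0.262, -0.965, -154.728], [0.0, 0.0, 0.0, 1.0]]
[-339.43633066 -363.4375176   -29.64142673]
[-534.86009713 -667.91052718   30.61417831]
```

The rows are not in the units I measure in: shifts go in shares of 600 mm and turns go in shares of 180 degrees. I convert before sending: -419 mm / 600 = -0.6983, -375 mm / 600 = -0.625, 51 degrees / 180 = 0.2833.

Call:
drive_tool --steps '[{"translation": [-0.6983,-0.625,0.0667],"turn": 0.2833,"grip": 60},{"translation": [-0.6983,-0.625,0.0667],"turn": 0.2833,"grip": 60},{"translation": [-0.6983,-0.625,0.0667],"turn": 0.2833,"grip": 60},{"translation": [-0.6983,-0.625,0.0667],"turn": 0.2833,"grip": 60},{"translation": [-0.6983,-0.625,0.0667],"turn": 0.2833,"grip": 60},{"translation": [-0.6983,-0.625,0.0667],"turn": 0.2833,"grip": 60},{"translation": [-0.6983,-0.625,0.0667],"turn": 0.2833,"grip": 60},{"translation": [-0.6983,-0.625,0.0667],"turn": 0.2833,"grip": 60},{"translation": [-0.6983,-0.625,0.0667],"turn": 0.2833,"grip": 60},{"translation": [-0.6983,-0.625,0.0667],"turn": 0.2833,"grip": 60},{"translation": [-0.6983,-0.625,0.0667],"turn": 0.2833,"grip": 60},{"translation": [-0.6983,-0.625,0.1333],"turn": 0.2833,"grip": 60},{"translation": [-0.6983,-0.625,0.1333],"turn": 0.2833,"grip": 60},{"translation": [-0.6983,-0.625,0.1333],"turn": 0.2833,"grip": 60},{"translation": [-0.6983,-0.625,0.1333],"turn": 0.2833,"grip": 60},{"translation": [-0.6983,-0.625,0.1333],"turn": 0.2833,"grip": 60},{"translation": [-0.6983,-0.625,0.1333],"turn": 0.2833,"grip": 60},{"translation": [-0.6983,-0.625,0.1333],"turn": 0.2833,"grip": 60},{"translation": [-0.6983,-0.625,0.1333],"turn": 0.2833,"grip": 60},{"translation": [-0.6983,-0.625,0.1333],"turn": 0.2833,"grip": 60}]'

```text
time_s: 2.2
eef_pos: [499.8, 125.3, 150.6]
eef_rot: [[-0.3, 0.954, 0.0], [0.954, 0.3, 0.0], [0.0, 0.0, -1.0]]
wrist_force: [-1.0, 0.3, 0.5]
opening: 60.3
gripper_force: 0.0
```

```bash
python3 - <<'E'
from h import *
c=shot("wrist"); cv2.imwrite("pics/w1.png",c["frame"]); np.savez("w1.npz",**{k:c[k] for k in("M","cx","cy","k1","fov_y","range_z","frame")})
o=env.get_obs();print(o["eef_pos"],o["eef_rot"].round(3).tolist(),o["time_s"])
E
```

```text
[499.81908325 125.27134034 150.51346765] [[-0.3, 0.954, -0.0], [0.954, 0.3, -0.0], [-0.0, -0.0, -1.0]] 2.25
```

View pics/w1.png

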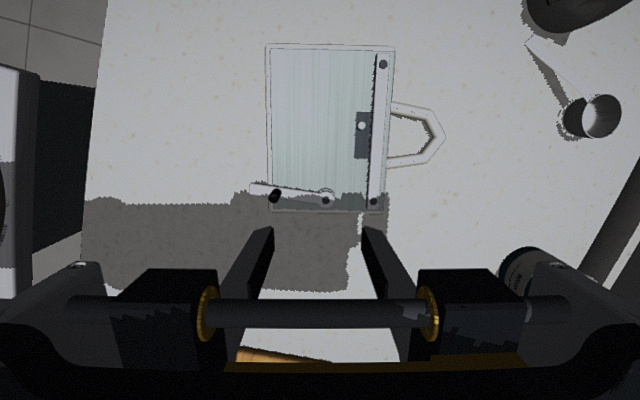

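The wrist view shows the slicer from (266,44) to (394,211). The fence screws are at (383,64) and (374,201), the dark slot spans x 355-369 and y 111-159, and the bright pin is at (362,126). The latch axis is near (326,198) and the post top near (275,196). I'll measure these with masks.

```bash
cat > m1.py <<'E'
from h import *
c=dict(np.load("w1.npz")); im=c["frame"]; g=cv2.cvtColor(im,cv2.COLOR_BGR2GRAY)
def cen(x0,x1,y0,y1,f):
    m=f(g[y0:y1,x0:x1]).astype(np.uint8); n,l,s,ce=cv2.connectedComponentsWithStats(m)
    i=1+np.argmax(s[1:,4]); return ce[i]+[x0,y0],s[i]
A,sa=cen(376,390,56,72,lambda a:a<110); B,sb=cen(368,381,194,208,lambda a:a<90)
print("screws",A,sa,B,sb)
S,ss=cen(350,372,105,165,lambda a:a<130); print("slot",S,ss)
P,sp=cen(354,370,117,135,lambda a:a>130); print("pin",P,sp)
print(g[118:134,354:371])
a,b=onz(c,A,28.5)[0],onz(c,B,28.5)[0]; d=a-b; yaw=np.degrees(np.arctan2(-d[0],d[1])); print("fence",a,b,np.linalg.norm(d),"yaw",yaw)
# deck/base edge lines from the gradient: base left (front) edge & right
r=np.radians(yaw); X=np.array([np.cos(r),np.sin(r)]);Y=np.array([-X[1],X[0]])
O=((a+b)/2)[:2]-46*X; print("origin from screws",O)
print("slot center frame",[ (onz(c,((ss[0]+ss[2]/2-.5),(ss[1]+ss[3]/2-.5)),18)[0][:2]-O)@v for v in(X,Y)])
print("pin frame",[ (onz(c,P,26)[0][:2]-O)@v for v in(X,Y)])
for n,px,z in(("axis",(326,198),33),("post",(274,196),54),("cornerFL",(266,44),16),("cornerBL",(394,46),16)): print(n,[ ((onz(c,px,z)[0][:2]-O)@v).round(1) for v in(X,Y)])
rz=c["range_z"]; print("range deck",rz[100,320],"fence",rz[100,381])
v=rays(c,[(320,100)]);print("deck z by range", v[0][2]+v[1][0][2]*rz[100,320])
E
python3 m1.py
```

```text
screws [382.56451613  63.87096774] [ 3  4  8  9 62] [375.15625    201.66666667] [ 0  2 13 12 96]
slot [363.18758085 136.24191462] [  4   2  18  58 773]
pin [361.33333333 124.97619048] [ 4  5  8  7 42]
[[170 139  77  68  71  70  73  75  73  73  68  69  66  69  68  74  61]
 [160 128  74  72  69  71  72  74  72  68  72  68  67  69  72  73  84]
 [149  99  74  72  73  67  71  70  69  69  71  69  66  72  73  70  81]
 [170 147  88  68  63  74  93 109 105  87  71  65  67  67  74  72  61]
 [172 147  88  56  59 110 162 184 178 150 111  77  66  73  73  73  60]
 [169 149  74  41  95 165 181 182 182 181 161 105  67  68  75  72  56]
 [169 139  52  57 138 183 182 181 178 179 178 134  67  67  74  67  54]
 [171 144  59  75 154 183 181 176 178 178 176 129  57  70  73  55  38]
 [170 145  58  57 137 183 185 184 177 176 167 122  60  64  71  56  32]
 [166 134  57  34 111 175 186 180 178 173 149  96  68  72  73  60  38]
 [160 114  53  25  58 124 160 170 164 147 100  62  62  70  73  67  53]
 [158 122  65  42  36  40  79 120 114  84  65  65  66  70  70  70  57]
 [163 128  75  69  59  42  46  59  69  71  70  64  66  69  73  66  49]
 [160 125  73  68  75  74  68  70  70  70  73  65  67  71  73  59  36]
 [155 111  69  70  74  74  73  73  73  71  71  69  71  70  71  55  27]
 [153  91  69  70  74  70  69  71  70  69  72  67  67  70  72  66  45]]
fence [518.0668654  267.42436104  28.5       ] [557.00757035 142.16633944  28.5       ] 131.1714545019849 yaw 17.26962932882613
origin from screws [493.61097634 191.13938801]
slot center frame [np.float64(-316.80563073576866), np.float64(106.82968418239356)]
pin frame [np.float64(28.917776574624696), np.float64(10.736865175443564)]
axis [np.float64(-4.8), np.float64(-60.6)]
post [np.float64(-53.7), np.float64(-53.3)]
cornerFL [np.float64(-62.4), np.float64(85.2)]
cornerBL [np.float64(58.8), np.float64(84.1)]
range deck 270.63898 fence 260.07498
deck z by range 18.66897543750912
```

```bash
python3 - <<'E'
from h import *
im=cv2.imread("pics/w1.png")[35:220,240:410]
cv2.imwrite("pics/w1c.png",cv2.resize(im,None,fx=3.2,fy=3.2,interpolation=cv2.INTER_CUBIC))
E
```

```text
(no output)
```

View pics/w1c.png

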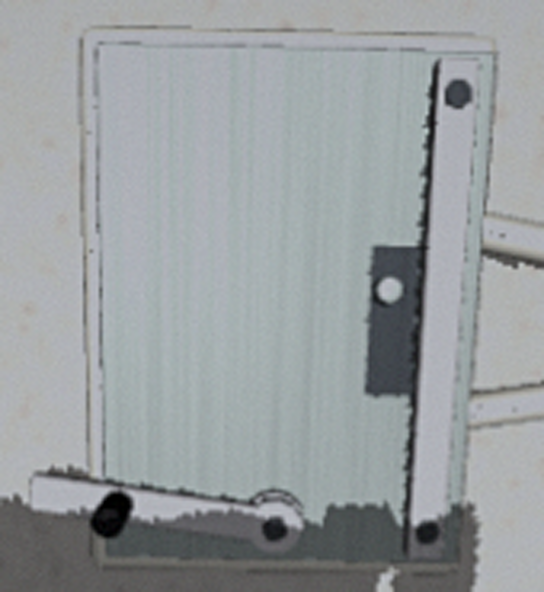

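The enlarged crop shows everything sharply: screws at crop (458,94) and (427,531), the deck outline, the slot's left edge from (373,246) to (367,393), the pin at (389,290), the latch axis at (274,530), and the open latch's post top near (106,522). Now a rigid fit from these picks.

```bash
cat > m2.py <<'E'
from h import *
c=dict(np.load("w1.npz"))
P=lambda x,y:((x+.5)/3.2-.5+240,(y+.5)/3.2-.5+35)
L=[((98,44),18,(-59,79)),((104,560),18,(-59,-79)),((460,562),18,(59,-79)),((493,52),18,(59,79)),((274,530),32,(-3,-64)),((373,246),18,(None,None))][:5]
W=np.array([onz(c,P(*p),z)[0][:2] for p,z,_ in L]); F=np.array([f for *_,f in L],float)
mw,mf=W.mean(0),F.mean(0); U,S,V=np.linalg.svd((F-mf).T@(W-mw)); R=(U@V).T
print("yaw",np.degrees(np.arctan2(R[1,0],R[0,0]))); O=mw-R@mf; print("O",O)
fr=lambda p,z:((onz(c,P(*p),z)[0][:2]-O)@R).round(1)
print("resid",((W-O)@R-F).round(1).tolist())
for n,p,z in(("screwA",(458,94),28.5),("screwB",(427,531),28.5),("slotTL",(373,246),18),("slotBL",(367,393),18),("pin",(389,290),26),("post",(106,522),54),("fenceTop front up",(440,62),28.5),("fence front down",(411,553),28.5)): print(n,fr(p,z))
E
python3 m2.py
```

```text
yaw 16.54721307883222
O [492.21394954 191.74749125]
resid [[1.0, 0.1], [-0.9, -0.5], [0.9, 0.6], [-0.6, 0.0], [-0.5, -0.3]]
screwA [46.5 65. ]
screwB [ 45.8 -64.9]
slotTL [25.4 22.9]
slotBL [ 25.7 -22.3]
pin [29.8  9.8]
post [-53.1 -56.7]
fenceTop front up [40.9 73.4]
fence front down [ 41.1 -72.3]
```

To row units: -365 mm / 600 = -0.6083, -73 mm / 600 = -0.1217, 21.5 degrees / 180 = 0.1194.

Call:
drive_tool --steps '[{"translation": [-0.6083,-0.1217,0],"turn": 0.1194,"grip": 40},{"translation": [-0.6083,-0.1217,0],"turn": 0.1194,"grip": 40},{"translation": [-0.6083,-0.1217,0],"turn": 0.1194,"grip": 40},{"translation": [-0.6083,-0.1217,0],"turn": 0.1194,"grip": 40},{"translation": [-0.6083,-0.1217,0],"turn": 0.1194,"grip": 40},{"translation": [-0.6083,-0.1217,0],"turn": 0.1194,"grip": 40},{"translation": [-0.6083,-0.1217,0],"turn": 0.1194,"grip": 40},{"translation": [-0.6083,-0.1217,0],"turn": 0.1194,"grip": 40},{"translation": [-0.6083,-0.1217,0],"turn": 0.1194,"grip": 40},{"translation": [-0.6083,-0.1217,0],"turn": 0.1194,"grip": 40},{"translation": [-0.6083,-0.1217,0],"turn": 0.1194,"grip": 40},{"translation": [-0.6083,-0.1217,0],"turn": 0.1194,"grip": 40}]'

```text
time_s: 3.45
eef_pos: [540.0, -243.4, 150.5]
eef_rot: [[0.068, 0.998, -0.0], [0.998, -0.068, 0.001], [0.001, -0.0, -1.0]]
wrist_force: [0.1, -0.5, -0.1]
opening: 39.8
gripper_force: 0.0
```

```bash
python3 - <<'E'
from h import *
o=env.get_obs();print(o["eef_pos"],o["eef_rot"].round(3).tolist(),o["time_s"])
c=shot("wrist"); np.savez("w2.npz",**{k:c[k] for k in("M","cx","cy","k1","fov_y","range_z","frame")})
cv2.imwrite("pics/w2c.png",cv2.resize(c["frame"][60:220,220:420],None,fx=3.2,fy=3.2,interpolation=cv2.INTER_CUBIC))
E
```

```text
[ 539.98923957 -243.39643537  150.46343806] [[0.068, 0.998, -0.0], [0.998, -0.068, 0.001], [0.001, -0.0, -1.0]] 3.45
```

View pics/w2c.png

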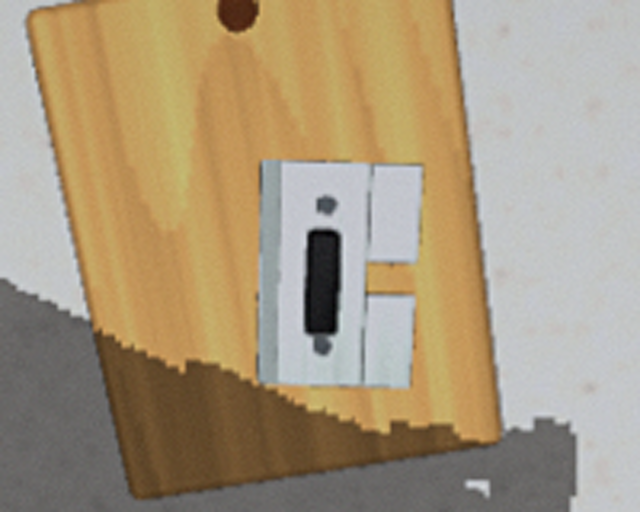

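The crop shows the steel blade on the board: plate corners at (262,160), (424,165), (411,387) and (260,383), the notch on the right (390,278), and the black fin centred at (323,282).

```bash
python3 - <<'E'
from h import *
c=dict(np.load("w2.npz"))
P=lambda x,y:((x+.5)/3.2-.5+220,(y+.5)/3.2-.5+60)
L=[((262,160),19,(-25,35)),((424,165),19,(25,35)),((411,387),19,(25,-35)),((260,383),19,(-25,-35)),((323,282),46.5,(-5,0)),((326,205),19,(None,0))][:5]
W=np.array([onz(c,P(*p),z)[0][:2] for p,z,_ in L]); F=np.array([f for *_,f in L],float)
mw,mf=W.mean(0),F.mean(0); U,S,V=np.linalg.svd((F-mf).T@(W-mw)); R=(U@V).T
y=np.degrees(np.arctan2(R[1,0],R[0,0])); O=mw-R@mf; print("yaw",y,"O",O,"res",((W-O)@R-F).round(1).tolist())
print("notch",((onz(c,[P(414,263),P(414,294)],17)[:,:2]-O)@R).round(1))
fin=O+R@[-5,0]; o=env.get_obs(); d=o["eef_rot"].T@(np.r_[fin,47]-o["eef_pos"]); print("fin",fin,"move",d,"tooly",np.degrees(np.arctan2(o["eef_rot"][1,1],o["eef_rot"][0,1])))
E
```

```text
yaw -5.544759293067303 O [ 552.24699736 -189.49680148] res [[0.2, -0.4], [-0.1, -0.4], [-0.3, 0.2], [0.6, 0.2], [-0.3, 0.4]]
notch [[23.7  4.8]
 [24.2 -5. ]]
fin [ 547.27039225 -189.01368486] move [ 54.82395455   3.47772269 103.55719403] tooly -3.928898502359352
```

To row units: 70 mm / 600 = 0.1167, 55 mm / 600 = 0.0917, 1.6 degrees / 180 = 0.0089.

Call:
drive_tool --steps '[{"translation": [0.0917,0.0058,0],"turn": 0.0089,"grip": 40},{"translation": [0.0917,0.0058,0.0667],"turn": 0.0089,"grip": 40},{"translation": [0.0917,0.0058,0.1167],"turn": 0.0089,"grip": 40},{"translation": [0.0917,0.0058,0.1167],"turn": 0.0089,"grip": 40},{"translation": [0.0917,0.0058,0.1167],"turn": 0.0089,"grip": 40}]'

```text
time_s: 4.0
eef_pos: [547.1, -190.3, 81.1]
eef_rot: [[0.098, 0.995, -0.001], [0.995, -0.098, -0.0], [-0.0, -0.001, -1.0]]
wrist_force: [-0.1, 0.4, 1.1]
opening: 40.2
gripper_force: 0.0
```

To row units: 33.5 mm / 600 = 0.0558, 1.3 mm / 600 = 0.0022.

Call:
drive_tool --steps '[{"translation": [0.0022,0,0.0333],"turn": 0,"grip": 40},{"translation": [0.0022,0,0.0558],"turn": 0,"grip": 40},{"translation": [0.0022,0,0.0558],"turn": 0,"grip": 40},{"translation": [0.0022,0,0.0558],"turn": 0,"grip": 0},{"translation": [0.0022,0,0.0558],"turn": 0,"grip": 0},{"translation": [0.0022,0,0.0558],"turn": 0,"grip": 0},{"translation": [0.0022,0,0.0558],"turn": 0,"grip": 0},{"translation": [0.0022,0,0.0558],"turn": 0,"grip": 0},{"translation": [0.0022,0,0.0558],"turn": 0,"grip": 0}]'

```text
time_s: 4.9
eef_pos: [547.4, -189.0, 47.4]
eef_rot: [[0.098, 0.995, 0.0], [0.995, -0.098, 0.0], [0.0, 0.0, -1.0]]
wrist_force: [-1.1, 0.3, 6.9]
opening: 9.8
gripper_force: 30.0
```

To row units: 373 mm / 600 = 0.6217, -119 mm / 600 = -0.1983, -22.1 degrees / 180 = -0.1228.

Call:
drive_tool --steps '[{"translation": [0,0,-0.0333],"turn": 0,"grip": 0},{"translation": [0,0,-0.0833],"turn": 0,"grip": 0},{"translation": [0.05,-0.0167,-0.1],"turn": -0.0111,"grip": 0},{"translation": [0.1167,-0.0383,-0.1],"turn": -0.0278,"grip": 0},{"translation": [0.1917,-0.0617,-0.1],"turn": -0.0444,"grip": 0},{"translation": [0.2667,-0.085,-0.1],"turn": -0.0611,"grip": 0},{"translation": [0.3417,-0.1083,-0.1],"turn": -0.0778,"grip": 0},{"translation": [0.4167,-0.1333,-0.1],"turn": -0.0944,"grip": 0},{"translation": [0.4917,-0.1567,-0.1],"turn": -0.1111,"grip": 0},{"translation": [0.5583,-0.1783,-0.1],"turn": -0.1228,"grip": 0},{"translation": [0.6,-0.1917,-0.1],"turn": -0.1228,"grip": 0},{"translation": [0.6217,-0.1983,-0.1],"turn": -0.1228,"grip": 0},{"translation": [0.6217,-0.1983,-0.1],"turn": -0.1228,"grip": 0},{"translation": [0.6217,-0.1983,-0.1],"turn": -0.1228,"grip": 0},{"translation": [0.6217,-0.1983,-0.1],"turn": -0.1228,"grip": 0},{"translation": [0.6217,-0.1983,-0.1],"turn": -0.1228,"grip": 0}]'

```text
time_s: 6.5
eef_pos: [465.8, 192.6, 107.0]
eef_rot: [[-0.281, 0.96, 0.0], [0.96, 0.281, -0.0], [-0.0, -0.0, -1.0]]
wrist_force: [-0.1, -0.4, -1.2]
opening: 9.8
gripper_force: 30.0
```

```bash
python3 - <<'E'
from h import *
o=env.get_obs();print(o["eef_pos"],o["eef_rot"].round(4).tolist(),o["time_s"],o["wrist_force"],o["opening"])
c=shot("wrist"); np.savez("w3.npz",**{k:c[k] for k in("M","cx","cy","k1","fov_y","range_z","frame")})
cv2.imwrite("pics/w3.png",cv2.resize(c["frame"][60:310,200:440],None,fx=2.4,fy=2.4,interpolation=cv2.INTER_CUBIC))
E
```

```text
[465.813435   192.60153403 107.02743184] [[-0.2814, 0.9596, 0.0], [0.9596, 0.2814, -0.0002], [-0.0002, -0.0, -1.0]] 6.5 [-0.137822   -0.40685815 -1.17926662] 9.772802702449056
```

View pics/w3.png

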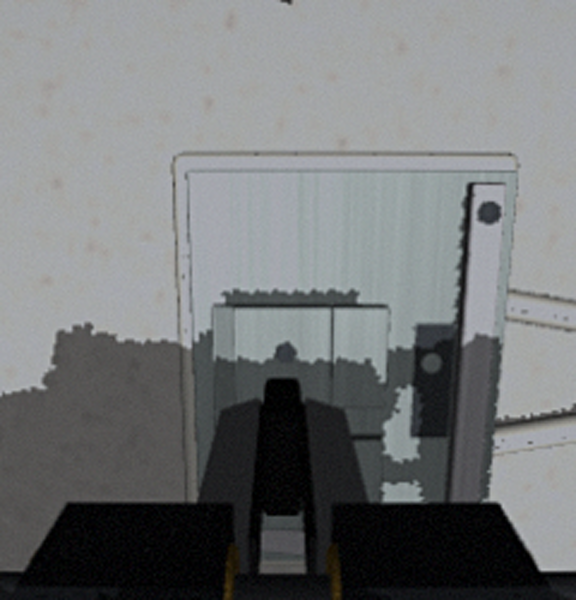

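The picture shows the blade held square over the bed. Its back-left corner is at crop (388,307), the notch edges are near y=408 and 437, and the pin is in the slot at (431,363). I'll measure the held blade and the pin from this frame.

```bash
python3 - <<'E'
from h import *
c=dict(np.load("w3.npz")); g=cv2.cvtColor(c["frame"],cv2.COLOR_BGR2GRAY)
o=env.get_obs(); r=np.arctan2(o["eef_rot"][1,1],o["eef_rot"][0,1]); print("tool yaw",np.degrees(r))
P=lambda x,y:((x+.5)/2.4-.5+200,(y+.5)/2.4-.5+60)
t=np.array(o["eef_pos"][:2]); R=np.array([[np.cos(r),-np.sin(r)],[np.sin(r),np.cos(r)]])
zb=107.03-33.4; zt=zb+5
f=lambda p,z:((onz(c,P(*p),z)[0][:2]-t)@R).round(1)
for n,p,z in(("BL corner",(388,307),zt),("FL corner",(213,306),zt),("notch+ ",(384,408),zt),("notch- ",(380,437),zt),("notch- bot",(380,437),zb),("pin",(431,363),26),("slotTL",(417,324),18),("slotBL",(413,436),18),("screw",(489,212),28.5)): print(n,f(p,z))
print(g[215:252,352:362])
E
```

```text
tool yaw 16.364225486717707
BL corner [29.7 34.4]
FL corner [-19.2  34.8]
notch+  [29.8  4.3]
notch-  [28.9 -4.8]
notch- bot [29.7 -7. ]
pin [54.9  1.5]
slotTL [50.6 14.3]
slotBL [ 51.4 -31.1]
screw [71.4 56.7]
[[ 75  72  72  73 102 155 154 158 132  76]
 [ 72  78  71  74  88 109 122 153 136  78]
 [ 74  71  75  74  68  72 106 152 133  71]
 [ 74  73  69  75  73  92 137 155 128  64]
 [ 75  70  72  71  72  85 108 107  90  60]
 [ 78  74  71  73  69  70  70  70  59  58]
 [ 77  77  72  76  74  69  72  67  63  67]
 [ 70  73  73  74  75  74  70  72  62  76]
 [ 75  71  77  73  74  69  71  73  74  77]
 [ 75  76  70  72  73  71  70  77  75  74]
 [ 73  72  72  75  74  72  70  72  74  75]
 [ 74  71  71  74  74  73  71  69  74  75]
 [ 74  72  69  70  74  70  73  69  67  74]
 [ 69  73  74  75  73  72  72  71  64  72]
 [ 68  63  67  65  65  65  62  67  68  72]
 [ 66  73  71  67  70  68  68  67  72  74]
 [ 68  72  73  72  73  77  73  71  76  75]
 [ 69  75  75  73  73  75  73  73  76  71]
 [ 71  75  73  72  73  79  73  76  71  69]
 [ 69  75  75  73  71  74  71  69  72  77]
 [ 73  76  74  70  74  74  71  75 100 133]
 [ 67  72  74  71  75  75  70  95 144 162]
 [ 73  77  72  72  72  73  73 108 160 162]
 [ 72  78  71  70  73  72  73 108 159 160]
 [ 71  76  75  75  74  75  71  84 125 160]
 [ 63  62  62  62  64  65  62  68 108 158]
 [ 36  38  37  35  37  34  37  62 111 158]
 [ 23  18  22  24  25  23  31  88 146 157]
 [ 49  50  54  53  54  45  51  99 159 158]
 [ 71  71  71  74  72  70  67  87 137 158]
 [ 77  71  69  76  71  71  66  72 118 157]
 [ 73  76  72  72  70  72  68  63 103 159]
 [ 72  75  72  71  71  73  70  72 111 159]
 [ 71  71  75  75  72  71  72 104 146 156]
 [ 72  71  76  74  70  68  73  83 101 104]
 [ 73  74  74  76  69  71  65  64  70  63]
 [ 71  70  74  72  72  74  63  65  70  69]]
```

To row units: 55.5 mm / 600 = 0.0925, 1.8 mm / 600 = 0.003.

Call:
drive_tool --steps '[{"translation": [0.003,0,0.0417],"turn": 0,"grip": 0},{"translation": [0.003,0,0.075],"turn": 0,"grip": 0},{"translation": [0.003,0,0.0867],"turn": 0,"grip": 0},{"translation": [0.003,0,0.0917],"turn": 0,"grip": 0},{"translation": [0.003,0,0.0925],"turn": 0,"grip": 0},{"translation": [0.003,0,0.0925],"turn": 0,"grip": 0},{"translation": [0.003,0,0.0925],"turn": 0,"grip": 0}]'

```text
time_s: 7.25
eef_pos: [465.3, 195.9, 52.2]
eef_rot: [[-0.283, 0.959, 0.001], [0.959, 0.283, 0.001], [0.0, 0.001, -1.0]]
wrist_force: [0.7, -0.1, -1.5]
opening: 9.7
gripper_force: 30.0
```

```bash
python3 - <<'E'
from h import *
o=env.get_obs();print(o["eef_pos"],o["time_s"],o["wrist_force"],o["opening"])
c=shot("wrist"); np.savez("w4.npz",**{k:c[k] for k in("M","cx","cy","k1","fov_y","range_z","frame")})
cv2.imwrite("pics/w4.png",cv2.resize(cv2.convertScaleAbs(c["frame"][110:270,260:440],alpha=1.5),None,fx=3.2,fy=3.2,interpolation=cv2.INTER_CUBIC))
E
```

```text
[465.33471107 195.86786236  52.15430551] 7.25 [ 0.70175846 -0.10656743 -1.49731779] 9.735223821495122
```

View pics/w4.png

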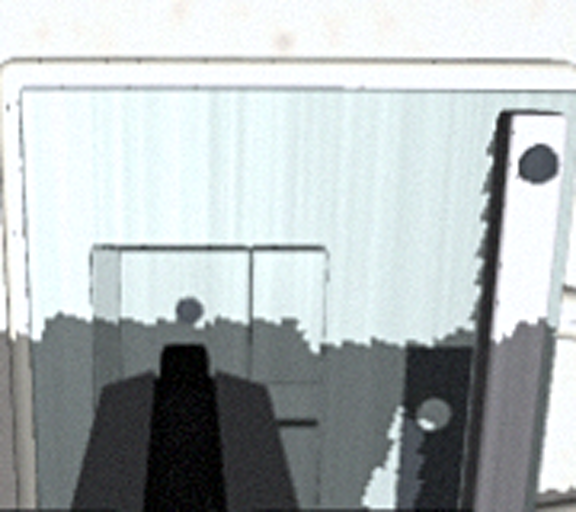

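The crop shows the blade just above the deck. The notch edges are at crop y≈385 and 421 and the pin is at (433,414), so I'll measure the sideways error.

```bash
python3 - <<'E'
from h import *
c=dict(np.load("w4.npz")); g=cv2.cvtColor(c["frame"],cv2.COLOR_BGR2GRAY)
o=env.get_obs(); r=np.arctan2(o["eef_rot"][1,1],o["eef_rot"][0,1]); print("tool yaw",np.degrees(r))
P=lambda x,y:((x+.5)/3.2-.5+260,(y+.5)/3.2-.5+110)
t=np.array(o["eef_pos"][:2]); R=np.array([[np.cos(r),-np.sin(r)],[np.sin(r),np.cos(r)]])
zt=23.8
f=lambda p,z:((onz(c,P(*p),z)[0][:2]-t)@R).round(2)
for n,p,z in(("BL",(327,248),zt),("FL",(92,246),zt),("notch+",(318,384),zt),("notch-top",(318,425),zt),("pin",(434,413),26),("screw",(538,163),28.5),("deckFL",(22,88),18),("fence top edge",(505,112),28.5),("fence low edge",(474,440),28.5)): print(n,f(p,z))
pg=g[232:246,388:404]; print(pg)
print(g[224:250,348:364])
E
```

```text
tool yaw 16.467044018599385
BL [30.13 35.  ]
FL [-19.07  35.48]
notch+ [29.41  4.6 ]
notch-top [29.8 -5.1]
pin [54.77 -1.41]
screw [71.19 53.51]
deckFL [-33.29  67.67]
fence top edge [63.6  63.56]
fence low edge [63.3  -6.74]
[[ 25  28  25  29  27  28  30  24  28  24  26  24  23  29  27  24]
 [ 25  24  26  26  31  22  27  25  21  22  23  24  21  25  25  26]
 [ 24  26  26  28  25  31  42  50  46  37  28  24  22  21  24  26]
 [ 24  27  26  29  46  64  72  75  76  70  54  35  21  24  27  25]
 [ 23  23  30  41  73  78  75  74  75  77  76  58  36  21  25  25]
 [ 24  26  43  56  75  78  74  71  69  72  73  73  49  29  26  27]
 [ 24  22  50  68  73  73  73  73  73  68  74  73  54  32  27  21]
 [ 30  32  58  68  72  67  71  72  74  68  72  70  62  36  24  28]
 [ 25  27  57  74  78  67  68  63  72  70  70  71  48  28  21  30]
 [ 50  40  77 124 141 108  79  71  66  71  73  67  38  24  27  22]
 [ 51  48  66 120 150 150 142 107  69  71  68  51  28  25  27  28]
 [ 56  51  44  67 125 151 152 111  71  59  43  31  23  23  23  24]
 [ 59  53  48  49  60  70  75  61  38  33  25  21  22  24  25  27]
 [ 
[... 691 characters left out ...]
77 79 77 74 76 72 72 74 69 72 71 75]
 [77 74 79 78 75 79 78 82 74 74 75 71 74 73 72 76]
 [73 78 79 79 76 79 79 75 77 76 77 71 69 71 75 77]
 [79 74 77 80 77 81 78 80 74 74 73 76 75 68 76 76]
 [67 64 66 68 62 65 68 64 62 65 64 74 72 69 71 75]
 [34 33 36 33 39 40 34 37 40 39 40 60 71 67 74 75]
 [21 24 22 26 22 21 24 25 25 25 33 53 72 74 76 76]
 [50 47 51 53 51 51 52 52 49 50 54 65 70 73 72 76]
 [69 71 75 74 72 73 71 74 73 68 68 68 70 73 73 76]
 [77 73 74 74 76 77 78 77 77 74 71 70 67 67 74 76]
 [74 72 73 75 73 76 77 75 72 74 70 66 70 71 79 75]
 [63 71 75 72 74 75 75 72 74 72 74 75 70 72 74 72]
 [60 71 75 74 75 79 76 76 72 69 74 75 70 73 76 73]
 [51 74 72 74 74 75 75 75 69 74 73 72 69 75 73 75]]
```

To row units: 18 mm / 600 = 0.03, -1.35 mm / 600 = -0.0023.

Call:
drive_tool --steps '[{"translation": [-0.0023,0,0.0005],"turn": 0,"grip": 0},{"translation": [-0.0023,0.0083,0.0008],"turn": 0,"grip": 0},{"translation": [-0.0023,0.0167,0.0008],"turn": 0,"grip": 0},{"translation": [-0.0023,0.025,0.0008],"turn": 0,"grip": 0},{"translation": [-0.0023,0.03,0.0008],"turn": 0,"grip": 0},{"translation": [-0.0023,0.03,0.0008],"turn": 0,"grip": 0},{"translation": [-0.0023,0.03,0.0008],"turn": 0,"grip": 0},{"translation": [-0.0023,0.03,0.0008],"turn": 0,"grip": 0}]'

```text
time_s: 8.1
eef_pos: [482.3, 199.4, 51.4]
eef_rot: [[-0.283, 0.959, -0.001], [0.959, 0.283, 0.0], [0.0, -0.001, -1.0]]
wrist_force: [-4.8, -1.1, 11.2]
opening: 9.6
gripper_force: 30.0
```

```bash
cat > st.py <<'E'
from h import *
o=env.get_obs();p=o["eef_pos"]
O=np.array([492.21,191.75]);r=np.radians(16.5);R=np.array([[np.cos(r),-np.sin(r)],[np.sin(r),np.cos(r)]])
print("tcp in slicer",((p[:2]-O)@R).round(2),"z",p[2].round(2),"t",o["time_s"],"F slicer",(o["wrist_force"][:2]@R).round(2),o["wrist_force"][2].round(2),"M",o["moment"].round(2),"yaw",np.degrees(np.arctan2(o["eef_rot"][1,1],o["eef_rot"][0,1])).round(2))
E
python3 st.py
```

```text
tcp in slicer [-7.37 10.11] z 51.35 t 8.1 F slicer [-4.94  0.32] 11.17 M [-0.5   1.39 -0.05] yaw 16.46
```

Call:
drive_tool --steps '[{"translation": [0,0,-0.0008],"turn": 0,"grip": 0},{"translation": [0,0,-0.0008],"turn": 0,"grip": 0},{"translation": [0,0.0017,-0.0008],"turn": 0,"grip": 0},{"translation": [0,0.0017,-0.0008],"turn": 0,"grip": 0},{"translation": [0,0.0017,-0.0008],"turn": 0,"grip": 0}]'

```text
time_s: 8.6
eef_pos: [483.6, 199.8, 51.4]
eef_rot: [[-0.283, 0.959, -0.0], [0.959, 0.283, -0.0], [-0.0, -0.0, -1.0]]
wrist_force: [-0.3, -0.6, -0.6]
opening: 9.7
gripper_force: 30.0
```

```bash
python3 st.py
```

```text
tcp in slicer [-5.99 10.12] z 51.44 t 8.6 F slicer [-0.45 -0.45] -0.59 M [-0.07  0.03  0.02] yaw 16.46
```

To row units: 3.5 mm / 600 = 0.0058, 3 mm / 600 = 0.005.

Call:
drive_tool --steps '[{"translation": [0,0.0017,0],"turn": 0,"grip": 0},{"translation": [0,0.0033,0],"turn": 0,"grip": 0},{"translation": [0,0.005,0],"turn": 0,"grip": 0},{"translation": [0,0.0058,0],"turn": 0,"grip": 0},{"translation": [0,0.0058,0],"turn": 0,"grip": 0}]'

```text
time_s: 9.1
eef_pos: [487.0, 200.8, 51.5]
eef_rot: [[-0.283, 0.959, -0.0], [0.959, 0.283, -0.0], [-0.0, -0.0, -1.0]]
wrist_force: [-0.3, 0.8, -0.6]
opening: 9.9
gripper_force: 30.0
```

```bash
python3 st.py
```

```text
tcp in slicer [-2.48 10.12] z 51.46 t 9.1 F slicer [-0.11  0.82] -0.56 M [-0.02  0.08 -0.  ] yaw 16.46
```

To row units: 2 mm / 600 = 0.0033, 1 mm / 600 = 0.0017.

Call:
drive_tool --steps '[{"translation": [0,0.0017,0],"turn": 0,"grip": 0},{"translation": [0,0.0033,0],"turn": 0,"grip": 0},{"translation": [0,0.0033,0],"turn": 0,"grip": 0}]'

```text
time_s: 9.4
eef_pos: [489.0, 201.4, 51.5]
eef_rot: [[-0.283, 0.959, 0.0], [0.959, 0.283, 0.0], [-0.0, 0.0, -1.0]]
wrist_force: [-0.2, 0.6, -1.7]
opening: 9.8
gripper_force: 30.0
```

```bash
python3 st.py
```

```text
tcp in slicer [-0.39 10.15] z 51.5 t 9.4 F slicer [-0.03  0.59] -1.69 M [-0.05  0.04  0.03] yaw 16.47
```

To row units: 4 mm / 600 = 0.0067, 3 mm / 600 = 0.005.

Call:
drive_tool --steps '[{"translation": [0,0.0017,0],"turn": 0,"grip": 0},{"translation": [0,0.0033,0],"turn": 0,"grip": 0},{"translation": [0,0.005,0],"turn": 0,"grip": 0},{"translation": [0,0.0067,0],"turn": 0,"grip": 0},{"translation": [0,0.0067,0],"turn": 0,"grip": 0}]'

```text
time_s: 9.9
eef_pos: [492.8, 202.5, 51.5]
eef_rot: [[-0.283, 0.959, 0.0], [0.959, 0.283, -0.0], [-0.0, 0.0, -1.0]]
wrist_force: [-0.6, -0.2, -1.1]
opening: 9.5
gripper_force: 30.0
```

```bash
python3 st.py
```

```text
tcp in slicer [ 3.6  10.12] z 51.49 t 9.9 F slicer [-0.64 -0.05] -1.15 M [-0.04  0.05 -0.05] yaw 16.47
```

The blade has gone well past the pin's front with no force, so the notch is over it. I'll close on the fence gently.

To row units: 4.5 mm / 600 = 0.0075, 4 mm / 600 = 0.0067.

Call:
drive_tool --steps '[{"translation": [0,0.0017,0],"turn": 0,"grip": 0},{"translation": [0,0.0033,0],"turn": 0,"grip": 0},{"translation": [0,0.005,0],"turn": 0,"grip": 0},{"translation": [0,0.0067,0],"turn": 0,"grip": 0},{"translation": [0,0.0075,0],"turn": 0,"grip": 0},{"translation": [0,0.0075,0],"turn": 0,"grip": 0}]'

```text
time_s: 10.5
eef_pos: [497.0, 203.7, 51.5]
eef_rot: [[-0.283, 0.959, 0.0], [0.959, 0.283, -0.0], [-0.0, -0.0, -1.0]]
wrist_force: [-0.1, 0.3, -1.1]
opening: 9.9
gripper_force: 30.0
```

```bash
python3 st.py
```

```text
tcp in slicer [ 8.02 10.12] z 51.46 t 10.5 F slicer [-0.    0.29] -1.09 M [ 0.    0.03 -0.  ] yaw 16.47
```

To row units: 1.5 mm / 600 = 0.0025, 0.7 mm / 600 = 0.0012.

Call:
drive_tool --steps '[{"translation": [0,0.0012,0],"turn": 0,"grip": 0},{"translation": [0,0.0025,0],"turn": 0,"grip": 0},{"translation": [0,0.0025,0],"turn": 0,"grip": 0}]'

```text
time_s: 10.8
eef_pos: [498.5, 204.2, 51.5]
eef_rot: [[-0.283, 0.959, 0.0], [0.959, 0.283, -0.0], [-0.0, 0.0, -1.0]]
wrist_force: [0.4, -0.7, -1.6]
opening: 9.8
gripper_force: 30.0
```

```bash
python3 st.py
```

```text
tcp in slicer [ 9.57 10.12] z 51.48 t 10.8 F slicer [ 0.2  -0.83] -1.61 M [-0.02  0.05 -0.  ] yaw 16.46
```

To row units: 1.2 mm / 600 = 0.002, 0.7 mm / 600 = 0.0012.

Call:
drive_tool --steps '[{"translation": [0,0.0012,0],"turn": 0,"grip": 0},{"translation": [0,0.002,0],"turn": 0,"grip": 0},{"translation": [0,0.002,0],"turn": 0,"grip": 0}]'

```text
time_s: 11.1
eef_pos: [499.3, 204.4, 51.4]
eef_rot: [[-0.283, 0.959, -0.0], [0.959, 0.283, -0.0], [-0.0, -0.001, -1.0]]
wrist_force: [-1.3, 0.6, -0.5]
opening: 9.7
gripper_force: 30.0
```

```bash
python3 st.py
```

```text
tcp in slicer [10.44 10.12] z 51.39 t 11.1 F slicer [-1.13  0.95] -0.48 M [-0.05  0.43 -0.08] yaw 16.46
```

To row units: 1 mm / 600 = 0.0017, 0.5 mm / 600 = 0.0008.

Call:
drive_tool --steps '[{"translation": [0,0.0008,0],"turn": 0,"grip": 0},{"translation": [0,0.0017,0],"turn": 0,"grip": 0},{"translation": [0,0.0017,0],"turn": 0,"grip": 0}]'

```text
time_s: 11.4
eef_pos: [500.2, 204.7, 51.4]
eef_rot: [[-0.283, 0.959, -0.001], [0.959, 0.283, -0.0], [-0.0, -0.001, -1.0]]
wrist_force: [-4.0, -0.2, 1.5]
opening: 9.6
gripper_force: 30.0
```

```bash
python3 st.py
```

```text
tcp in slicer [11.33 10.15] z 51.38 t 11.4 F slicer [-3.84  0.94] 1.5 M [-0.22  1.07 -0.04] yaw 16.47
```

To row units: -0.5 mm / 600 = -0.0008, 0.3 mm / 600 = 0.0005.

Call:
drive_tool --steps '[{"translation": [0,-0.0008,0.0003],"turn": 0,"grip": 0},{"translation": [0,-0.0008,0.0005],"turn": 0,"grip": 0},{"translation": [0,-0.0008,0.0005],"turn": 0,"grip": 0}]'

```text
time_s: 11.7
eef_pos: [500.1, 204.7, 51.4]
eef_rot: [[-0.283, 0.959, 0.0], [0.959, 0.283, 0.0], [0.0, 0.0, -1.0]]
wrist_force: [-4.0, -0.1, 4.4]
opening: 9.9
gripper_force: 30.0
```

```bash
python3 st.py
```

```text
tcp in slicer [11.28 10.14] z 51.37 t 11.7 F slicer [-3.88  1.03] 4.37 M [-0.24  0.91 -0.05] yaw 16.46
```

Call:
drive_tool --steps '[{"translation": [0,0,0],"turn": 0,"grip": 11},{"translation": [0,0,0],"turn": 0,"grip": 13},{"translation": [0,0,0],"turn": 0,"grip": 16},{"translation": [0,0,0],"turn": 0,"grip": 20},{"translation": [0,0,0],"turn": 0,"grip": 24},{"translation": [0,0,0],"turn": 0,"grip": 24}]'

```text
time_s: 12.3
eef_pos: [500.1, 204.6, 51.2]
eef_rot: [[-0.283, 0.959, 0.0], [0.959, 0.283, -0.0], [-0.0, 0.0, -1.0]]
wrist_force: [0.6, 0.4, -0.7]
opening: 23.9
gripper_force: 0.0
```

```bash
python3 st.py
```

```text
tcp in slicer [11.22 10.11] z 51.18 t 12.3 F slicer [0.71 0.18] -0.66 M [-0.05  0.03 -0.01] yaw 16.46
```

To row units: -99 mm / 600 = -0.165, -76 mm / 600 = -0.1267.

Call:
drive_tool --steps '[{"translation": [0,0,-0.05],"turn": 0,"grip": 24},{"translation": [0,0,-0.1167],"turn": 0,"grip": 24},{"translation": [-0.0633,-0.0183,-0.165],"turn": 0,"grip": 10},{"translation": [-0.1267,-0.0367,-0.165],"turn": 0,"grip": 0},{"translation": [-0.1267,-0.0367,-0.165],"turn": 0,"grip": 0},{"translation": [-0.1267,-0.0367,-0.165],"turn": 0,"grip": 0},{"translation": [-0.1267,-0.0367,-0.165],"turn": 0,"grip": 0}]'

```text
time_s: 13.0
eef_pos: [500.4, 126.3, 149.9]
eef_rot: [[-0.284, 0.959, -0.0], [0.959, 0.284, -0.0], [0.0, -0.0, -1.0]]
wrist_force: [0.4, 0.2, 0.1]
opening: 0.1
gripper_force: 0.0
```

```bash
python3 - <<'E'
from h import *
o=env.get_obs();print(o["eef_pos"],o["time_s"])
c=shot("wrist"); np.savez("w5.npz",**{k:c[k] for k in("M","cx","cy","k1","fov_y","range_z","frame")})
cv2.imwrite("pics/w5.png",cv2.resize(cv2.convertScaleAbs(c["frame"][35:220,240:410],alpha=1.2),None,fx=3.2,fy=3.2,interpolation=cv2.INTER_CUBIC))
E
```

```text
[500.36741948 126.25276132 149.92738007] 13.0
```

View pics/w5.png

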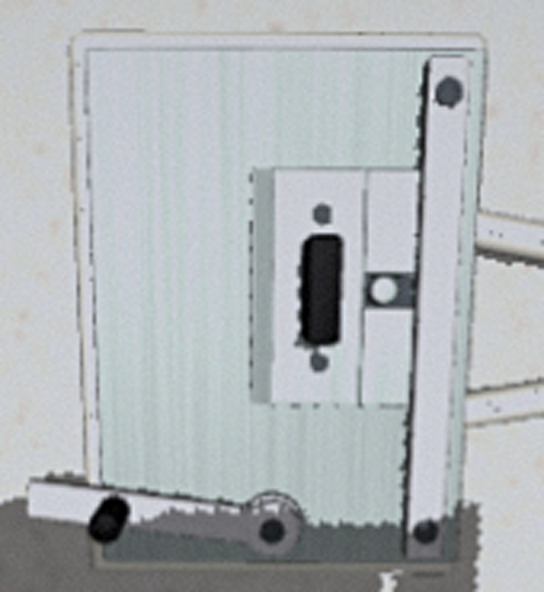

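Home: the pin sits inside the notch at crop (384,290) and the plate is flush with the fence. The latch is still open (post top near (106,522), about 1.43 rad). I'll go behind the post with closed fingers.

To row units: 87 mm / 600 = 0.145, -44.5 mm / 600 = -0.0742, 8 degrees / 180 = 0.0444.

Call:
drive_tool --steps '[{"translation": [-0.0195,-0.0742,0],"turn": 0.0444,"grip": 0},{"translation": [-0.0195,-0.0742,0.0333],"turn": 0.0444,"grip": 0},{"translation": [-0.0195,-0.0742,0.0833],"turn": 0.0444,"grip": 0},{"translation": [-0.0195,-0.0742,0.125],"turn": 0.0444,"grip": 0},{"translation": [-0.0195,-0.0742,0.145],"turn": 0.0444,"grip": 0},{"translation": [-0.0195,-0.0742,0.145],"turn": 0.0444,"grip": 0},{"translation": [-0.0195,-0.0742,0.145],"turn": 0.0444,"grip": 0}]'

```text
time_s: 13.75
eef_pos: [461.4, 101.8, 63.6]
eef_rot: [[-0.147, 0.989, -0.0], [0.989, 0.147, -0.0], [-0.0, -0.0, -1.0]]
wrist_force: [0.9, -0.0, 0.2]
opening: 0.4
gripper_force: 0.0
```

```bash
python3 st.py; cat > lp.py <<'E'
import sys
from h import *
# waypoints along the latch arc in the tool axes now: th list, d = stand-off
o=env.get_obs();p=o["eef_pos"];R3=o["eef_rot"]
O=np.array([492.21,191.75]);r=np.radians(16.5);R=np.array([[np.cos(r),-np.sin(r)],[np.sin(r),np.cos(r)]])
yaw=np.degrees(np.arctan2(R3[1,1],R3[0,1]))-16.5
for th in map(float,sys.argv[1:]):
    s=np.array([-3,-64])+50*np.array([-np.sin(th),np.cos(th)])-13*np.array([np.cos(th),np.sin(th)])
    w=O+R@s; d=R3.T@(np.r_[w,p[2]]-p); print(th,d[:2].round(1),"turn",round(yaw-(np.degrees(th)-90),1))
E
python3 lp.py 1.43 1.3 1.2 1.1 1.0 .9 .8 .7 .6 .5 .4 .3 .2 .1 .05 0
```

```text
tcp in slicer [-55.05 -77.45] z 63.58 t 13.75 F slicer [ 0.81 -0.27] 0.18 M [-0.07  0.07  0.01] yaw 8.48
1.43 [ 7.6 -0.3] turn 0.0
1.3 [14.2 -1.6] turn 7.5
1.2 [19.4 -2. ] turn 13.2
1.1 [24.5 -1.8] turn 19.0
1.0 [29.7 -1.2] turn 24.7
0.9 [34.7 -0. ] turn 30.4
0.8 [39.6  1.6] turn 36.1
0.7 [44.3  3.8] turn 41.9
0.6 [48.7  6.4] turn 47.6
0.5 [52.9  9.4] turn 53.3
0.4 [56.8 12.8] turn 59.1
0.3 [60.3 16.6] turn 64.8
0.2 [63.4 20.7] turn 70.5
0.1 [66.1 25.2] turn 76.2
0.05 [67.2 27.5] turn 79.1
0.0 [68.3 29.8] turn 82.0
```

To row units: 63.4 mm / 600 = 0.1057, 60.3 mm / 600 = 0.1005, 70.5 degrees / 180 = 0.3917.

Call:
drive_tool --steps '[{"translation": [0.0127,-0.0005,0],"turn": 0,"grip": 0},{"translation": [0.0237,-0.0027,0],"turn": 0.0417,"grip": 0},{"translation": [0.0323,-0.0033,0],"turn": 0.0733,"grip": 0},{"translation": [0.0408,-0.003,0],"turn": 0.1056,"grip": 0},{"translation": [0.0495,-0.002,0],"turn": 0.1372,"grip": 0},{"translation": [0.0578,0,0],"turn": 0.1689,"grip": 0},{"translation": [0.066,0.0027,0],"turn": 0.2006,"grip": 0},{"translation": [0.0738,0.0063,0],"turn": 0.2328,"grip": 0},{"translation": [0.0812,0.0107,0],"turn": 0.2644,"grip": 0},{"translation": [0.0882,0.0157,0],"turn": 0.2961,"grip": 0},{"translation": [0.0947,0.0213,0],"turn": 0.3283,"grip": 0},{"translation": [0.1005,0.0277,0],"turn": 0.36,"grip": 0},{"translation": [0.1057,0.0345,0],"turn": 0.3917,"grip": 0},{"translation": [0.1057,0.0345,0],"turn": 0.3917,"grip": 0}]'

```text
time_s: 15.15
eef_pos: [472.7, 168.8, 63.8]
eef_rot: [[0.884, 0.468, 0.001], [0.468, -0.884, 0.001], [0.001, -0.0, -1.0]]
wrist_force: [-0.6, -0.5, -0.8]
opening: 0.4
gripper_force: 0.0
```

```bash
python3 st.py; python3 lp.py .2 .1 .05 0 -.03
```

```text
tcp in slicer [-25.28 -16.5 ] z 63.82 t 15.15 F slicer [-0.75 -0.32] -0.75 M [-0.04  0.14 -0.02] yaw -62.07
0.2 [-0.6  1. ] turn -0.0
0.1 [ 4.5 -0.1] turn 5.7
0.05 [ 7.  -0.4] turn 8.6
0.0 [ 9.6 -0.6] turn 11.4
-0.03 [11.1 -0.7] turn 13.1
```

To row units: 8 mm / 600 = 0.0133, 4.5 mm / 600 = 0.0075, 8.6 degrees / 180 = 0.0478.

Call:
drive_tool --steps '[{"translation": [0.0042,0,0],"turn": 0.0167,"grip": 0},{"translation": [0.0075,-0.0002,0],"turn": 0.0317,"grip": 0},{"translation": [0.0117,-0.0007,0],"turn": 0.0478,"grip": 0},{"translation": [0.0133,-0.0008,0],"turn": 0.0556,"grip": 0},{"translation": [0.0133,-0.0008,0],"turn": 0.0556,"grip": 0}]'

```text
time_s: 15.65
eef_pos: [479.0, 172.1, 63.4]
eef_rot: [[0.951, 0.311, 0.0], [0.311, -0.951, 0.0], [0.0, -0.0, -1.0]]
wrist_force: [-0.9, 1.0, -0.6]
opening: 0.1
gripper_force: 0.4
```

```bash
python3 st.py; python3 lp.py 0 -.03
```

```text
tcp in slicer [-18.28 -15.1 ] z 63.44 t 15.65 F slicer [-0.54  1.2 ] -0.6 M [ 0.12  0.39 -0.01] yaw -71.91
0.0 [ 2.3 -1. ] turn 1.6
-0.03 [ 3.8 -1.4] turn 3.3
```

Push on in small steps until the stop is felt.

To row units: 2 mm / 600 = 0.0033, 1 mm / 600 = 0.0017.

Call:
drive_tool --steps '[{"translation": [0.0017,0,0],"turn": 0,"grip": 0},{"translation": [0.0033,0,0],"turn": 0,"grip": 0},{"translation": [0.0033,0,0],"turn": 0,"grip": 0}]'

```text
time_s: 15.95
eef_pos: [480.1, 172.1, 63.1]
eef_rot: [[0.951, 0.31, -0.002], [0.31, -0.951, 0.0], [-0.002, -0.001, -1.0]]
wrist_force: [-6.1, 1.2, 4.7]
opening: 0.5
gripper_force: 3.0
```

```bash
python3 st.py
```

```text
tcp in slicer [-17.15 -15.36] z 63.05 t 15.95 F slicer [-5.47  2.86] 4.68 M [0.14 1.66 0.03] yaw -71.96
```

The force rose to about 6 N, well over the 1.2 N of friction, so that's the stop. I'll back off, lift and look.

To row units: -87 mm / 600 = -0.145, 75 mm / 600 = 0.125, -72 degrees / 180 = -0.4.

Call:
drive_tool --steps '[{"translation": [-0.0083,0,0],"turn": 0,"grip": 0},{"translation": [-0.025,0,0],"turn": 0,"grip": 0},{"translation": [-0.025,0,-0.0333],"turn": 0,"grip": 0},{"translation": [-0.025,0,-0.1],"turn": -0.1111,"grip": 0},{"translation": [-0.075,0.1,-0.145],"turn": -0.2222,"grip": 0},{"translation": [-0.075,0.125,-0.145],"turn": -0.4,"grip": 0},{"translation": [-0.075,0.125,-0.145],"turn": -0.4,"grip": 0},{"translation": [-0.075,0.125,-0.145],"turn": -0.4,"grip": 0},{"translation": [-0.075,0.125,-0.145],"turn": -0.4,"grip": 0},{"translation": [-0.075,0.125,-0.145],"turn": -0.4,"grip": 0},{"translation": [-0.075,0.125,-0.145],"turn": -0.4,"grip": 0},{"translation": [-0.075,0.125,-0.145],"turn": -0.4,"grip": 0},{"translation": [-0.075,0.125,-0.145],"turn": -0.4,"grip": 0},{"translation": [-0.075,0.125,-0.145],"turn": -0.4,"grip": 0}]'

```text
time_s: 17.35
eef_pos: [461.0, 86.8, 150.2]
eef_rot: [[0.003, 1.0, 0.0], [1.0, -0.003, 0.0], [0.0, 0.0, -1.0]]
wrist_force: [-0.2, -0.5, -0.6]
opening: 0.7
gripper_force: 0.0
```

```bash
python3 - <<'E'
from h import *
o=env.get_obs();print(o["eef_pos"],o["time_s"],np.degrees(np.arctan2(o["eef_rot"][1,1],o["eef_rot"][0,1])))
c=shot("wrist"); np.savez("w6.npz",**{k:c[k] for k in("M","cx","cy","k1","fov_y","range_z","frame")})
O=np.array([492.21,191.75]);r=np.radians(16.5);R=np.array([[np.cos(r),-np.sin(r)],[np.sin(r),np.cos(r)]])
w=np.linalg.inv(c["M"])@np.r_[O,18,1]; f=f_of(c); u,v=int(c["cx"]+f*w[0]/-w[2]),int(c["cy"]-f*w[1]/-w[2]); print(u,v)
x0,y0=max(0,u-100),max(0,v-95); print(x0,y0)
cv2.imwrite("pics/w6.png",cv2.resize(cv2.convertScaleAbs(c["frame"][y0:y0+185,x0:x0+200],alpha=1.3),None,fx=3.2,fy=3.2,interpolation=cv2.INTER_CUBIC))
E
```

```text
[461.00953297  86.82990429 150.15479009] 17.35 -0.1618485346649905
349 92
249 0
```

View pics/w6.png

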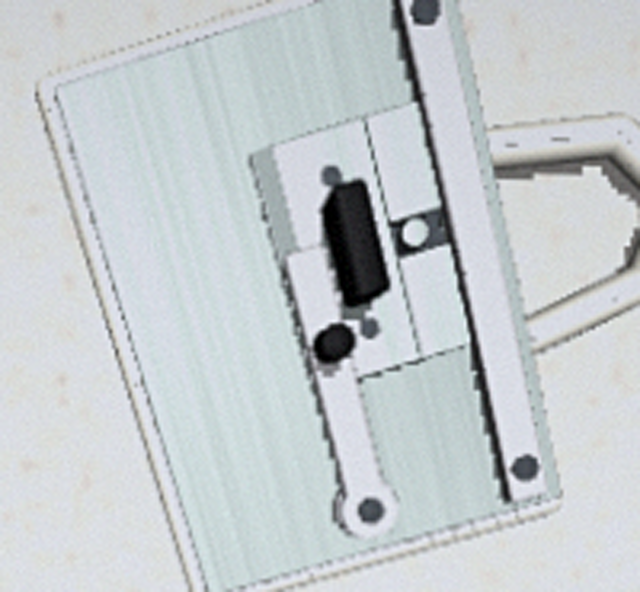

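The latch arm lies across the blade behind the fin (axis at crop (370,511), post at (333,342), tip at (306,250)), and the pin is still in the notch. I'll compute the latch angle.

```bash
python3 - <<'E'
from h import *
c=dict(np.load("w6.npz")); P=lambda x,y:((x+.5)/3.2-.5+249,(y+.5)/3.2-.5)
g=cv2.cvtColor(c["frame"],cv2.COLOR_BGR2GRAY)
ang=lambda a,b,z:(lambda d:np.degrees(np.arctan2(-d[0],d[1])))(np.diff(onz(c,[P(*a),P(*b)],z)[:,:2],axis=0)[0])
print("fence screws",ang((526,467),(426,9),28.5),"axis->tip",ang((370,511),(307,251),31))
# arm right edge & left edge (subpixel) by row crossing
def edge(rows,x0,x1,sgn):
    pts=[]
    for y in rows:
        a=cv2.GaussianBlur(g,(3,3),0)[y,x0(y):x1(y)].astype(float); d=np.diff(a)*sgn; pts.append((x0(y)+np.argmax(d)+.5,y))
    return np.array(pts)
for nm,off,s in(("left",-8,1),("right",7,-1)):
    line=lambda y:249+(370+(y*3.2-511)*63/260)/3.2
    e=edge(range(118,145),lambda y:int(line(y)+off-5),lambda y:int(line(y)+off+6),s)
    w=onz(c,e,31)[:,:2]; k=np.polyfit(w[:,1],w[:,0],1)[0]; print(nm,np.degrees(np.arctan(-k)))
E
```

```text
fence screws 16.273712411303503 axis->tip 15.525875307549361
left 16.588666549882504
right 16.114023735945853
```

The arm is within about 0.7° of square to the slicer, inside the 3.4° limit, and the robot is clear. Handing in.

```bash
python3 -c "
from plant import env; print(env.hand_in())"
```

```text
the job is handed in; nothing more can be done
None
```

The job is handed in at about 17 s: the blade is flush against the fence with its notch over the pin, pushed home at about 4 N, the latch reads within about 0.7° of shut in the last picture, and the arm is clear (`hand_in` returned no verdict).

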